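Clamp a film-core hub and press the keyed spindle home

ROBOT

A 7-joint arm with a two-finger parallel gripper is mounted at the origin on the work surface. World frame = base frame: x ahead of the robot, y to its left, z up, the work surface at z = 0. Lengths are in m, angles in rad, forces in N, time in s.
With the tool pointing down it reaches from about 0.4 to 0.75 m from the base axis. Payload 19.5 kg.
Tool frame: the origin (TCP) lies between the finger pads; the fingertips stand 25 mm ahead of it and the grasp point (between the pads) lies 6 mm ahead of it; z points along the fingers, y is the line along which they close (so a half turn about z gives the same grasp; the last joint's range is limited). The gripper opens to 85 mm and grips with 20 to 120 N. Pads are 22 mm wide; open, the fingers measure 114 mm over their backs; the gripper's body (76 mm by 85 mm) begins 54 mm behind the grasp point. The pads swing forward as they close: fully open they stand 13 mm farther back than shut.
Start: joints at [1.143, 0.707, -0.028, 1.485, 0.022, 0.951, -0.075], TCP at [0.216, -0.533, 0.256] pointing down, gripper open.
Joint ranges: [-2.71, 2.71], [-0.32, 2.16], [-1.57, 1.52], [0, 2.45], [-1.46, 4.6], [0, 2.02], [-2.83, 2.83]. Speed limits (rad/s): [1.89, 1.89, 2.57, 2.57, 3.01, 3.01, 3.01].

INTERFACE

Orientations are given as a rotation vector (axis times angle).
In Python, from workcell import bot, vision, job gives the robot as it stands (bot), with the cameras (vision) and the job (job).
- The arm moves only by the tool nudge_tcp, called after "Call:" in YAML: its name, and indented under it one key for each argument. Schema: {"type":"object","properties":{"ticks":{"type":"array","items":{"type":"array","prefixItems":[{"type":"number"},{"type":"array","items":{"type":"number"},"minItems":3,"maxItems":3},{"type":"array","items":{"type":"number"},"minItems":3,"maxItems":3}],"minItems":3,"maxItems":3},"minItems":1,"maxItems":8},"only":{"type":"string"},"quiet":{"type":"boolean"},"lines":{"type":"string"}},"required":["ticks"],"additionalProperties":false}. ticks is a list of rows, 1 to 8 of them, each written [opening, [dx, dy, dz], [rx, ry, rz]]: the finger opening in m, then dx, dy, dz in fractions of the full range, 1 being 0.6 m, then a rotation vector rx, ry, rz in shares of 4 rad (1.0 is 4 rad); each row is the pose to reach, as a shift and turn from the pose commanded when the call began, along the tool's axes at that moment; what a row does not reach only later rows make up. A row lasts 1/8 s, in which the tool goes at most 0.0625 m and 0.188 rad, less where a joint would pass 70% of its speed; a pose out of reach is approached as far as the arm can. The fingers move at their own pace and stop on an object; the grip force is fixed at half the most. Time passes only in rows, so rows that do not move let the fingers close. The tool returns the time, the measured TCP pose, the force, the opening and the grip force at its end. only (a regular expression) keeps the lines of the reply that match it, lines (a string "A,B") keeps lines A to B, and quiet returns only ok. Input that does not fit is refused with a message, and nothing moves.
- bot.sense(): the state, without advancing time (a new reading comes with each control period).
- vision.camera(name): name is "scene" or "top"; returns the picture (384x512x3 uint8, red, green, blue); there is no depth.
- vision.camera_model(name): a dict with "camera_matrix" (3x3 intrinsics, pixels), "xyz" and "orientation" of the camera in the world. Camera axes: x right, y up, looking along -z (the intrinsics and any distortion apply to the point x, -y, -z); pixel columns grow to the right and rows downward; lengths in m; the calibration is good to about 2 mm. A picture is of the moment at which its call begins. camera_model takes no time and is no camera call.
- job.finish_job(): hands the job in; it is judged then, once.
The state is a dict: "t": time; "q": joint angles; "qvel": joint speeds; "joint_torque": joint torques, N m; "tcp_pos": TCP position; "ee_rot": TCP orientation; "wrist_force": force on the tool from outside, world axes, zero at the start; "moment": the same for the moment, N m; "width": finger opening in m; "grasp_force": force on a finger pad.
Only numpy, scipy, OpenCV 4.12 (cv2) and the standard library are available. Lean on these libraries where they do the work, as an engineer would, in place of code of your own. Each camera call takes 0.05 s, during which the arm holds its last target. There are 200 camera calls.

TASK

Crank the vise handle clockwise until the jaw grips the hub tightly. Then take the keyed spindle (not the plain one) from its stand, push it into the hub, turning it until its key slips into the keyway, and press on against the sprung ejector until the collar is flush on the hub; finish still gripping it and holding it pressed fully home, with the hub still tight in the vise. Leave the plain spindle and the other things on the bench where they are.

Things in the scene. Friction and masses are not known exactly. Their poses are not given: they have to be found in the camera images.
- vise_crank (a joint): Vise crank, rad. 0: handle straight up; grows clockwise seen from the crank end looking towards the jaws (from the top the handle first goes to the vise's -x). Growing closes the jaw, 2.5 mm per rad; 3 to 6 rad from the start close it on the hub. Friction 0.15 N m (5 N at the handle), stays where left; once the hub is gripped it stiffens, twofold within 0.5 rad. Ends at 10 rad.
- crank_grip (a point): Middle of the crank's black round handle: a free-spinning sleeve, 14 mm thick, 50 mm long, lying level along the vise's y axis, 32 mm from the crank axis. It moves round with the crank. Can be pinched across from above at any crank angle. The crank arm lies beside it, its outer face 31 mm from this point towards the vise.
- crank_axis (a point): Fixed point on the crank's turning axis, in the plane of the handle's middle, 62 mm above the bench. Its axes are the vise's: y along the screw, outward to the crank end; z up.
- vise: Grey bench vise fixed to the bench, 120 x 230 mm, jaws 70 mm high. Origin: centre of its underside. Its y axis runs along the screw towards the crank; the bed on which the hub stands is 24 mm above the bench; the fixed jaw's face is at y = -60 mm.
- vise_jaw: Sliding jaw of the vise, driven by the crank; 110 mm wide, jaw top 70 mm above the bench. It moves towards the vise's -y as it closes. Its origin is the vise's origin when the crank is at 0, and the jaw's face is at y = +30 mm of this body.
- hub: Aluminium film-core hub standing loose on the vise bed between the jaws, bore up: flange 72 mm across, 12 mm thick; boss about 52 mm across above; 44 mm high in all. Origin: centre of its underside. Bore 26 mm across with one keyway on the hub's +x side, 9.4 mm wide, reaching 18 mm from the axis, all down the boss. Closing the vise slides it some mm and may turn it a little.
- hub_mouth (a point): Centre of the bore's mouth, on the hub's flat top face (44 mm above its underside).
- spindle: Keyed steel spindle, 0.3 kg, 70 mm tall, upright on the stand. Origin: centre of its foot. Shaft 24 mm across, 30 mm long, foot chamfered 3 mm; one key on its +x side, 7 mm wide, 16.5 mm out from the axis, from 8 mm above the foot to the collar. Collar 38 mm across, 30 to 36 mm up, with a nib over the key reaching 25 mm out. Home: collar on the hub's top, foot 14 mm above the hub's underside.
- spindle_grip (a point): Middle of the keyed spindle's grip block, on its axis, 53 mm above its foot. The block is 34 mm along the spindle's x, 26 mm thick along its y and 34 mm high: pinch it across y.
- ejector_top (a point): Top of the sprung ejector disc in the hub's bore, at rest 22 mm below the mouth. It resists the last 8 mm of the spindle's travel with about 4 N rising to 10 N, and pushes the spindle out again if it is let go.
- plain_spindle: A spindle of the same sizes but with no key and no nib, on the same stand, 84 mm from the keyed one; not needed. Which of the two stands nearer to the robot varies.
- stand: Low wooden stand fixed to the bench, 170 mm (x) by 70 mm (y), 12 mm high; origin under its centre. The two spindles stand on its top, 42 mm either side of the middle along x.
- tape_roll: Bystander, leave alone: roll of paper tape, ring 92 mm across, 24 mm high, lying flat.
- small_tape: Bystander, leave alone: small black tape roll, ring 64 mm across, 19 mm high.
- film_can: Bystander, leave alone: flat round dark film can, 134 mm across, 34 mm high.
- screwdriver: Bystander, leave alone: screwdriver lying on the bench.
- marker: Bystander, leave alone: marker pen lying on the bench, about 130 mm long.
- pen: Bystander, leave alone: second marker pen, black cap.
- bobbin: Bystander, leave alone: small white plastic bobbin, 52 mm across, 30 mm high.

How it is judged:
By the outcome, as a careful person would: the job done as asked, in the order asked, and still so for the second after the job is handed in, while the arm keeps its last pose, push and grip.
It also fails if it takes over 64 s, if anything falls off the work surface, if the arm or the gripper's body presses on something with over 40 N, if the wrist force passes 120 N, or if a joint passes its speed limit or range.

## Working session

There is one attempt and no reset: what is moved stays moved. The work goes in short steps, Python scripts to look and compute and a tool call to move; the robot and the scene stay as the last step left them, time stands still between calls to the robot, and variables do not carry over. Pictures are saved under pics/ and viewed, at most 10 in all, crops included, and the job is handed in when it is done.

```bash
ls; mkdir -p pics; python3 - <<'E'
from workcell import bot, vision, job
import cv2
for n in("scene","top"):
    cv2.imwrite(f"pics/{n}0.png",cv2.cvtColor(vision.camera(n),cv2.COLOR_RGB2BGR))
    m=vision.camera_model(n);print(n,m)
s=bot.sense();print({k:s[k] for k in("t","tcp_pos","ee_rot","width","wrist_force")})
E
```

```text
pics
workcell.py
scene {'camera_matrix': array([[368.86171097,   0.        , 255.28972122],
       [  0.        , 368.86171097, 189.9948954 ],
       [  0.        ,   0.        ,   1.        ]]), 'xyz': array([ 1.03385184, -0.6918242 ,  0.66913966]), 'orientation': array([0.95031799, 0.2883484 , 0.52720972])}
top {'camera_matrix': array([[441.03133858,   0.        , 252.55817388],
       [  0.        , 441.03133858, 184.17476872],
       [  0.        ,   0.        ,   1.        ]]), 'xyz': array([0.43264285, 0.06418151, 1.24624018]), 'orientation': array([ 0.09786806, -0.08727709, -1.5858985 ])}
{'t': 0.1, 'tcp_pos': array([ 0.21628326, -0.53255508,  0.25591545]), 'ee_rot': array([-3.08244071e+00, -6.02109000e-01,  3.55720182e-04]), 'width': 0.08558663636460483, 'wrist_force': array([-0.01032846,  0.50950194,  0.4233701 ])}
```

View pics/top0.png

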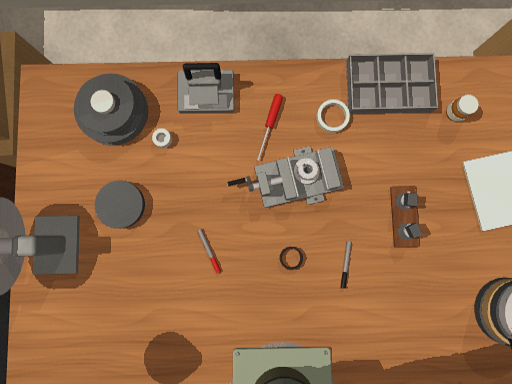

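View pics/scene0.png

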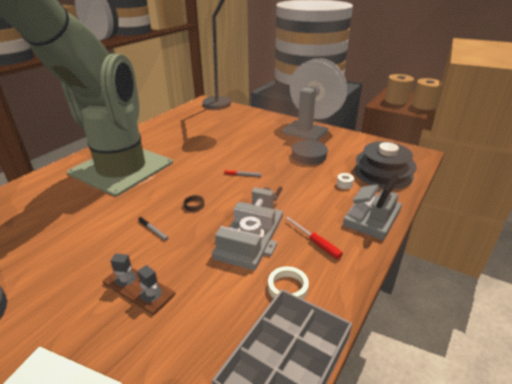

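```bash
python3 - <<'E'
import cv2,numpy as np
t=cv2.imread("pics/top0.png");s=cv2.imread("pics/scene0.png")
def c(i,x,y,w,h,W,H):
    o=cv2.resize(i[y:y+h,x:x+w],(W,H),interpolation=cv2.INTER_CUBIC)
    k=W/w
    for u in range((x//10+1)*10,x+w,10):
        cv2.line(o,(int((u-x+.5)*k),0),(int((u-x+.5)*k),6 if u%50 else 14),(0,255,255),1)
    for v in range((y//10+1)*10,y+h,10):
        cv2.line(o,(0,int((v-y+.5)*k)),(6 if v%50 else 14,int((v-y+.5)*k)),(0,255,255),1)
    return o
a=np.hstack([c(t,225,142,125,75,500,300),c(t,380,180,50,50,300,300)])
b=np.hstack([c(s,205,175,100,75,400,300),c(s,95,245,80,60,400,300)])
cv2.imwrite("pics/crop1.png",np.vstack([a,b]))
E
```

```text
(no output)
```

View pics/crop1.png

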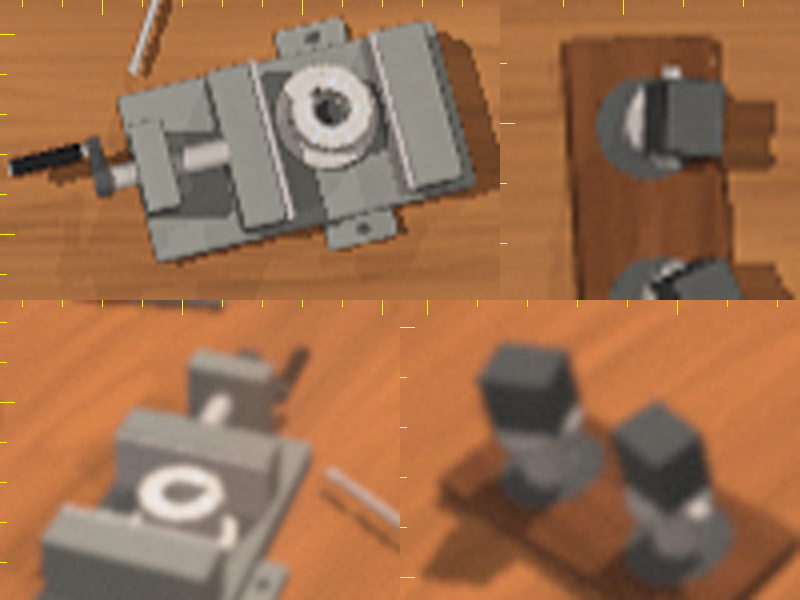

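```bash
cat > h.py <<'E'
import numpy as np,cv2
from workcell import bot, vision, job
from scipy.spatial.transform import Rotation as R
M={n:vision.camera_model(n) for n in("top","scene")}
def ray(n,u,v):
    m=M[n];d=np.linalg.inv(m["camera_matrix"])@[u,v,1];d=d*[1,-1,-1]
    return m["xyz"],R.from_rotvec(m["orientation"]).apply(d/np.linalg.norm(d))
def atz(n,u,v,z):
    o,d=ray(n,u,v);return o+d*(z-o[2])/d[2]
def tri(a,b):
    (o1,d1),(o2,d2)=ray("top",*a),ray("scene",*b)
    s=np.linalg.lstsq(np.c_[d1,-d2],o2-o1,rcond=None)[0]
    p,q=o1+s[0]*d1,o2+s[1]*d2;return (p+q)/2,np.linalg.norm(p-q)
def proj(n,P):
    m=M[n];c=R.from_rotvec(m["orientation"]).inv().apply(np.atleast_2d(P)-m["xyz"])*[1,-1,-1]
    c=c@m["camera_matrix"].T;return c[:,:2]/c[:,2:]
E
python3 - <<'E'
from h import *
from scipy.optimize import least_squares
np.set_printoptions(precision=4,suppress=True)
T=lambda X,Y:(225+X/4-.5,142+Y/4-.5)
S=lambda X,Y:(205+X/4-.5,175+(Y-300)/4-.5)
# vise fit on fixed jaw
W=np.array([[.055,-.06,.07],[-.055,-.06,.07],[.055,-.115,.07],[-.055,-.115,.07]])
px=np.array([T(372,35),T(410,190),T(432,22),T(472,183)])
def tf(p,w=W):
    return R.from_euler('z',p[2]).apply(w)+[p[0],p[1],0]
r=least_squares(lambda p:(proj("top",tf(p))-px).ravel(),[.47,-.05,0.2])
print("vise",r.x,r.fun)
hub=atz("top",*T(330,106),.068);print("hub top",hub, "scene px",proj("scene",hub),"seen",S(181,494))
print("hub in vise",R.from_euler('z',-r.x[2]).apply(hub-[r.x[0],r.x[1],0]))
print("vise base corners z",[proj("top",tf(r.x,np.array([[.06,.115,z],[-.06,.115,z]]))) for z in(0,.024)],T(120,97),T(155,262))
h,e=tri(T(45,160),S(292,371));print("handle",h,e,"in vise",R.from_euler('z',-r.x[2]).apply(h-[r.x[0],r.x[1],0]))
for a,b in(((412.0,199.2),(145.9,271.9)),):
    print("spindle tri",tri(a,b),"z82",atz("top",*a,.082),atz("scene",*b,.082))
print("nib",atz("top",408.3,192,.048))
for X,Y in((562,40),(720,38)): print("stand",atz("top",380+(X-500)/6-.5,180+Y/6-.5,.012))
E
```

```text
vise [ 0.5942 -0.0521  0.1951] [-2.2303  0.4952 -2.4195  1.2585  2.5689 -0.4833  2.0865 -1.2973]
hub top [ 0.6133 -0.0767  0.068 ] scene px [[250.3754 222.7731]] seen (249.75, 223.0)
hub in vise [ 0.0139 -0.0278  0.068 ]
vise base corners z [array([[251.9125, 166.5255],
       [260.8238, 207.5283]]), array([[251.8341, 165.1821],
       [260.9181, 206.9685]])] (254.5, 165.75) (263.25, 207.0)
handle [0.5829 0.117  0.0415] 0.0010087006577810674 in vise [0.0216 0.1681 0.0415]
spindle tri (array([ 0.5235, -0.3503,  0.0785]), np.float64(0.0008985615791970839)) z82 [ 0.5229 -0.3494  0.082 ] [ 0.5269 -0.352   0.082 ]
nib [ 0.5454 -0.3526  0.048 ]
stand [ 0.5661 -0.3143  0.012 ]
stand [ 0.5658 -0.3881  0.012 ]
```

```bash
python3 - <<'E'
from h import *
from scipy.optimize import least_squares
np.set_printoptions(precision=4,suppress=True)
T=lambda X,Y:(225+X/4-.5,142+Y/4-.5)
S=lambda X,Y:(205+X/4-.5,175+(Y-300)/4-.5)
W=np.array([[.055,-.06,.07],[-.055,-.06,.07],[.06,.115,.024],[-.06,.115,.024]])
px=np.array([T(374,35),T(411,190),T(120,97),T(155,262)])
def tf(p,w=W):
    return R.from_euler('z',p[2]).apply(w)+[p[0],p[1],0]
r=least_squares(lambda p:(proj("top",tf(p))-px).ravel(),[.59,-.05,0.2])
inv=lambda P:R.from_euler('z',-r.x[2]).apply(P-[r.x[0],r.x[1],0])
print("vise",r.x,r.fun)
for q in((205,155),(122,177)):print("screw in vise",inv(atz("top",*T(*q),.062)))
for q in((255,63),(291,218),(264,62)):print("jaw in vise",inv(atz("top",*T(*q),.07)))
hub=atz("top",*T(330,106),.068);print("hub",hub,inv(hub))
h,e=tri(T(45,160),S(292,371));print("handle",h,e,inv(h))
for a,b in ((T(10,168),S(305,352)),(T(82,152),S(280,390))):print("ends",inv(tri(a,b)[0]),tri(a,b)[1])
s=bot.sense();Rt=R.from_rotvec(s["ee_rot"]).as_matrix();print(Rt,"tool yaw of y",np.arctan2(Rt[1,1],Rt[0,1]),s["q"])
E
```

```text
vise [ 0.5952 -0.0592  0.2066] [-0.4126 -0.105   0.1352  0.5445 -0.2858 -0.4474  0.5652 -0.0148]
screw in vise [0.0011 0.0685 0.062 ]
screw in vise [-0.001   0.1266  0.062 ]
jaw in vise [0.0537 0.0219 0.07  ]
jaw in vise [-0.054   0.0227  0.07  ]
jaw in vise [0.053  0.0158 0.07  ]
hub [ 0.6133 -0.0767  0.068 ] [ 0.0141 -0.0209  0.068 ]
handle [0.5829 0.117  0.0415] 0.0010087006577810674 [0.0241 0.1749 0.0415]
ends [0.0249 0.2    0.0433] 0.0014281267438784832
ends [0.0237 0.1488 0.041 ] 0.0015088412361297086
[[ 0.9265  0.3763 -0.0004]
 [ 0.3763 -0.9265  0.0008]
 [-0.0001 -0.0009 -1.    ]] tool yaw of y -1.1849841013529687 [ 1.1433  0.707  -0.0276  1.4849  0.022   0.9509 -0.0755]
```

The rows are not in the units I measure in: shifts go in shares of 0.6 m and turns go in shares of 4 rad. I convert before sending: 0.585 m / 0.6 = 0.975, -0.464 m / 0.6 = -0.7733, -1.392 rad / 4 = -0.348.

Call:
nudge_tcp:
  ticks:
    - [0.06,[0.975,-0.7733,0],[0,0,-0.348]]
    - [0.06,[0.975,-0.7733,0],[0,0,-0.348]]
    - [0.06,[0.975,-0.7733,0],[0,0,-0.348]]
    - [0.06,[0.975,-0.7733,0],[0,0,-0.348]]
    - [0.06,[0.975,-0.7733,0],[0,0,-0.348]]
    - [0.06,[0.975,-0.7733,0],[0,0,-0.348]]
    - [0.06,[0.975,-0.7733,0],[0,0,-0.348]]
    - [0.06,[0.975,-0.7733,0],[0,0,-0.348]]

```text
t: 1.1
tcp_pos: [0.4631, -0.0957, 0.2563]
ee_rot: [-1.975, -2.443, -0.0]
wrist_force: [-0.1, -1.3, -0.1]
width: 0.0601
grasp_force: 0.0
```

```bash
cat > st.py <<'E'
from h import *
import sys
np.set_printoptions(precision=4,suppress=True)
s=bot.sense();Rt=R.from_rotvec(s["ee_rot"]);m=Rt.as_matrix()
V=np.array([.5952,-.0592]);yaw=.2066
def inv(P):return R.from_euler('z',-yaw).apply(np.array(P)-[*V,0])
def vis(P):return R.from_euler('z',yaw).apply(np.array(P))+[*V,0]
def tool(P):return Rt.inv().apply(np.array(P)-s["tcp_pos"])
if __name__=="__main__":
    print("t",s["t"],"tcp",s["tcp_pos"],"vise",inv(s["tcp_pos"]),"yawy",np.arctan2(m[1,1],m[0,1]),"z",m[:,2],"q7",s["q"][6])
    print("F",s["wrist_force"],"M",s["moment"],"w",s["width"],"g",s["grasp_force"])
E
python3 st.py; python3 -c "
from st import *
print(tool(vis([.0241,.175,.2])))"
```

```text
t 1.1 tcp [ 0.4631 -0.0957  0.2563] vise [-0.1368 -0.0086  0.2563] yawy 0.21106072982547472 z [-0.0001  0.0001 -1.    ] q7 0.042202034456015614
F [-0.149  -1.2874 -0.0799] M [-0.0068 -0.0242 -0.0314] w 0.06005404122699916 g 0.0
[0.1829 0.1617 0.0563]
```

To row units: 0.183 m / 0.6 = 0.305, 0.162 m / 0.6 = 0.27.

Call:
nudge_tcp:
  ticks:
    - [0.06,[0.305,0.27,0.1333],[0,0,0]]
    - [0.06,[0.305,0.27,0.1333],[0,0,0]]
    - [0.06,[0.305,0.27,0.1333],[0,0,0]]
    - [0.06,[0.305,0.27,0.1333],[0,0,0]]
    - [0.06,[0.305,0.27,0.1333],[0,0,0]]
    - [0.06,[0.305,0.27,0.2333],[0,0,0]]
    - [0.06,[0.305,0.27,0.2333],[0,0,0]]

```text
t: 1.98
tcp_pos: [0.5816, 0.114, 0.1137]
ee_rot: [-1.978, -2.436, 0.008]
wrist_force: [0.0, -0.5, 0.7]
width: 0.06
grasp_force: 0.0
```

```bash
python3 - <<'E'
from h import *
o=[]
for n,(x,y,w,h) in(("top",(205,140,100,75)),("scene",(240,150,80,60))):
    o.append(cv2.resize(vision.camera(n)[y:y+h,x:x+w],(400,300),interpolation=cv2.INTER_CUBIC))
cv2.imwrite("pics/grasp1.png",cv2.cvtColor(np.hstack(o),cv2.COLOR_RGB2BGR))
E
python3 st.py;python3 -c "
from st import *
print(tool(vis([.0241,.175,.0475])))"
```

```text
t 2.075 tcp [0.5836 0.1146 0.1177] vise [0.0243 0.1725 0.1177] yawy 0.20640284647367688 z [ 0.0004  0.0001 -1.    ] q7 -0.32931745516910677
F [0.6885 0.0797 1.2898] M [0.0341 0.0086 0.0202] w 0.0600407675084799 g 0.0
[ 0.0025 -0.0003  0.0702]
```

View pics/grasp1.png

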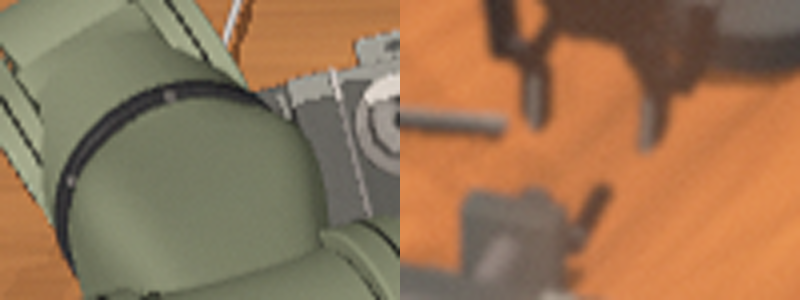

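To row units: 0.069 m / 0.6 = 0.115, 0.002 m / 0.6 = 0.0033.

Call:
nudge_tcp:
  ticks:
    - [0.06,[0.0033,0,0.0833],[0,0,0]]
    - [0.06,[0.0033,0,0.115],[0,0,0]]
    - [0.06,[0.0033,0,0.115],[0,0,0]]
    - [0.0,[0.0033,0,0.115],[0,0,0]]
    - [0.0,[0.0033,0,0.115],[0,0,0]]
    - [0.0,[0.0033,0,0.115],[0,0,0]]
    - [0.0,[0.0033,0,0.115],[0,0,0]]
    - [0.0,[0.0033,0,0.115],[0,0,0]]

```text
t: 3.08
tcp_pos: [0.5828, 0.1168, 0.048]
ee_rot: [1.98, 2.439, -0.001]
wrist_force: [-4.4, -0.9, 8.5]
width: 0.0121
grasp_force: 58.4
```

```bash
python3 st.py
```

```text
t 3.075 tcp [0.5828 0.1168 0.048 ] vise [0.0239 0.1748 0.048 ] yawy 0.20711953317640502 z [-0.0002 -0.0003 -1.    ] q7 -0.3640554478758085
F [-4.3902 -0.9104  8.478 ] M [-0.3682  0.8939  0.1849] w 0.012106281763122038 g 58.392781019210815
```

```bash
python3 -c "
import numpy as np
for a in np.arange(3.985,9,.25): print(round(a,3),'dy %.4f dz %.4f'%(-.032*np.sin(a)-.0239,-.032*np.cos(a)-.0213))"
```

```text
3.985 dy 0.0000 dz -0.0000
4.235 dy 0.0045 dz -0.0066
4.485 dy 0.0073 dz -0.0141
4.735 dy 0.0081 dz -0.0220
4.985 dy 0.0069 dz -0.0299
5.235 dy 0.0038 dz -0.0373
5.485 dy -0.0010 dz -0.0436
5.735 dy -0.0072 dz -0.0486
5.985 dy -0.0145 dz -0.0519
6.235 dy -0.0224 dz -0.0533
6.485 dy -0.0303 dz -0.0527
6.735 dy -0.0379 dz -0.0501
6.985 dy -0.0446 dz -0.0457
7.235 dy -0.0500 dz -0.0399
7.485 dy -0.0537 dz -0.0328
7.735 dy -0.0557 dz -0.0251
7.985 dy -0.0556 dz -0.0171
8.235 dy -0.0536 dz -0.0094
8.485 dy -0.0497 dz -0.0024
8.735 dy -0.0443 dz 0.0034
8.985 dy -0.0375 dz 0.0077
```

To row units: -0.0519 m / 0.6 = -0.0865, -0.0486 m / 0.6 = -0.081.

Call:
nudge_tcp:
  ticks:
    - [0,[0,0.0075,-0.011],[0,0,0]]
    - [0,[0,0.0122,-0.0235],[0,0,0]]
    - [0,[0,0.0135,-0.0367],[0,0,0]]
    - [0,[0,0.0115,-0.0498],[0,0,0]]
    - [0,[0,0.0063,-0.0622],[0,0,0]]
    - [0,[0,-0.0017,-0.0727],[0,0,0]]
    - [0,[0,-0.012,-0.081],[0,0,0]]
    - [0,[0,-0.0242,-0.0865],[0,0,0]]

```text
t: 4.08
tcp_pos: [0.5678, 0.1133, 0.0988]
ee_rot: [-1.98, -2.438, 0.003]
wrist_force: [-1.1, -3.8, -24.0]
width: 0.012
grasp_force: 58.4
```

```bash
python3 st.py
```

```text
t 4.075 tcp [0.5678 0.1133 0.0988] vise [0.0086 0.1745 0.0988] yawy 0.20686513446578358 z [-0.0018 -0.0008 -1.    ] q7 -0.35560084273784826
F [ -1.1151  -3.8179 -24.0244] M [-0.5922  0.3487  0.2375] w 0.012023358150814546 g 58.37013602256775
```

To row units: -0.0234 m / 0.6 = -0.039, -0.0158 m / 0.6 = -0.0263.

Call:
nudge_tcp:
  ticks:
    - [0,[0,-0.0132,-0.0007],[0,0,0]]
    - [0,[0,-0.0263,0.0003],[0,0,0]]
    - [0,[0,-0.039,0.0047],[0,0,0]]

```text
t: 4.45
tcp_pos: [0.5472, 0.1091, 0.0976]
ee_rot: [1.979, 2.436, 0.006]
wrist_force: [6.1, -3.7, 3.1]
width: 0.0122
grasp_force: 61.1
```

```bash
python3 st.py
```

```text
t 4.45 tcp [0.5472 0.1091 0.0976] vise [-0.0125  0.1745  0.0976] yawy 0.20665538213154097 z [ 0.0047  0.0009 -1.    ] q7 -0.378815865198083
F [ 6.1337 -3.697   3.0948] M [-0.9491 -1.0994  0.249 ] w 0.012187851360980865 g 61.113343834877014
```

Call:
nudge_tcp:
  ticks:
    - [0,[0,-0.0112,0.0073],[0,0,0]]
    - [0,[0,-0.0202,0.017],[0,0,0]]

```text
t: 4.7
tcp_pos: [0.5341, 0.1063, 0.0876]
ee_rot: [1.98, 2.437, 0.002]
wrist_force: [-7.6, -7.1, 13.3]
width: 0.0122
grasp_force: 62.3
```

```bash
python3 st.py
```

```text
t 4.7 tcp [0.5341 0.1063 0.0876] vise [-0.0259  0.1745  0.0876] yawy 0.20644014150110904 z [ 0.0019 -0.0002 -1.    ] q7 -0.3956833744120601
F [-7.5601 -7.0849 13.3007] M [-1.4256  1.4586  0.0551] w 0.01221157591001962 g 62.25919783115387
```

To row units: 0.0068 m / 0.6 = 0.0113, -0.0041 m / 0.6 = -0.0068.

Call:
nudge_tcp:
  ticks:
    - [0,[0,-0.0068,0.0113],[0,0,0]]
    - [0,[0,-0.0068,0.0113],[0,0,0]]

```text
t: 4.95
tcp_pos: [0.5292, 0.1051, 0.08]
ee_rot: [1.98, 2.438, -0.002]
wrist_force: [-9.6, -6.4, 3.5]
width: 0.012
grasp_force: 61.2
```

```bash
python3 st.py
```

```text
t 4.95 tcp [0.5292 0.1051 0.08  ] vise [-0.0309  0.1743  0.08  ] yawy 0.2065746661908366 z [-0.0007 -0.0012 -1.    ] q7 -0.402894799516132
F [-9.631  -6.4176  3.4589] M [-1.4096  1.8223  0.0768] w 0.012002883280712612 g 61.15442633628845
```

Call:
nudge_tcp:
  ticks:
    - [0,[0,-0.0037,0.0128],[0,0,0]]
    - [0,[0,-0.0037,0.0128],[0,0,0]]

```text
t: 5.2
tcp_pos: [0.5271, 0.1046, 0.0723]
ee_rot: [1.981, 2.438, -0.002]
wrist_force: [-9.2, -6.0, 3.5]
width: 0.012
grasp_force: 61.3
```

```bash
python3 st.py
```

```text
t 5.2 tcp [0.5271 0.1046 0.0723] vise [-0.0331  0.1743  0.0723] yawy 0.2065073147880476 z [-0.0008 -0.0012 -1.    ] q7 -0.40895609197986343
F [-9.2376 -6.0455  3.4717] M [-1.4289  1.8558  0.0219] w 0.012004710068004824 g 61.31513178348541
```

To row units: 0.008 m / 0.6 = 0.0133, -0.0004 m / 0.6 = -0.0007.

Call:
nudge_tcp:
  ticks:
    - [0,[0,-0.0007,0.0133],[0,0,0]]
    - [0,[0,-0.0007,0.0133],[0,0,0]]

```text
t: 5.45
tcp_pos: [0.5268, 0.1046, 0.0644]
ee_rot: [1.981, 2.438, -0.002]
wrist_force: [-8.9, -6.0, 6.8]
width: 0.0123
grasp_force: 61.5
```

```bash
python3 st.py
```

```text
t 5.45 tcp [0.5268 0.1046 0.0644] vise [-0.0333  0.1743  0.0644] yawy 0.20635834002090905 z [-0.0005 -0.0012 -1.    ] q7 -0.41337589138797187
F [-8.9223 -5.9965  6.8471] M [-1.3784  1.8105  0.018 ] w 0.012263805876206384 g 61.541345715522766
```

Call:
nudge_tcp:
  ticks:
    - [0,[0,0.0033,0.0128],[0,0,0]]
    - [0,[0,0.0033,0.0128],[0,0,0]]

```text
t: 5.7
tcp_pos: [0.5285, 0.1049, 0.0567]
ee_rot: [-1.981, -2.438, 0.003]
wrist_force: [-10.8, -7.7, 8.8]
width: 0.0123
grasp_force: 61.9
```

```bash
python3 st.py
```

```text
t 5.7 tcp [0.5285 0.1049 0.0567] vise [-0.0316  0.1743  0.0567] yawy 0.20643086812155953 z [-0.0012 -0.0014 -1.    ] q7 -0.4151838538104914
F [-10.8398  -7.7254   8.777 ] M [-1.5682  2.3205  0.085 ] w 0.012251636729787548 g 61.89298152923584
```

To row units: 0.007 m / 0.6 = 0.0117, 0.0037 m / 0.6 = 0.0062.

Call:
nudge_tcp:
  ticks:
    - [0,[0,0.0062,0.0117],[0,0,0]]
    - [0,[0,0.0062,0.0117],[0,0,0]]

```text
t: 5.95
tcp_pos: [0.5318, 0.1056, 0.0498]
ee_rot: [-1.98, -2.438, 0.004]
wrist_force: [-14.9, -7.3, 13.9]
width: 0.012
grasp_force: 62.3
```

```bash
python3 st.py
```

```text
t 5.95 tcp [0.5318 0.1056 0.0498] vise [-0.0282  0.1743  0.0498] yawy 0.20643830381839975 z [-0.0021 -0.0017 -1.    ] q7 -0.4149457885696116
F [-14.8818  -7.3272  13.8675] M [-1.6177  3.0009  0.0485] w 0.011967915767417544 g 62.32444524765015
```

Call:
nudge_tcp:
  ticks:
    - [0,[0,0.009,0.0098],[0,0,0]]
    - [0,[0,0.009,0.0098],[0,0,0]]

```text
t: 6.2
tcp_pos: [0.5364, 0.1066, 0.0439]
ee_rot: [-1.98, -2.437, 0.006]
wrist_force: [-19.5, -7.0, 20.4]
width: 0.012
grasp_force: 62.9
```

```bash
python3 st.py; python3 - <<'E'
from h import *
o=[]
for n,(x,y,w,h) in(("top",(265,140,80,60)),("scene",(205,190,80,60))):
    o.append(cv2.resize(vision.camera(n)[y:y+h,x:x+w],(400,300),interpolation=cv2.INTER_CUBIC))
cv2.imwrite("pics/hub1.png",cv2.cvtColor(np.hstack(o),cv2.COLOR_RGB2BGR))
E
```

```text
t 6.2 tcp [0.5364 0.1066 0.0439] vise [-0.0235  0.1743  0.0439] yawy 0.20640855705904657 z [-0.0036 -0.0022 -1.    ] q7 -0.41257346767461045
F [-19.5186  -7.0386  20.3853] M [-1.778   4.0072 -0.0171] w 0.011957807060214267 g 62.93650567531586
```

View pics/hub1.png

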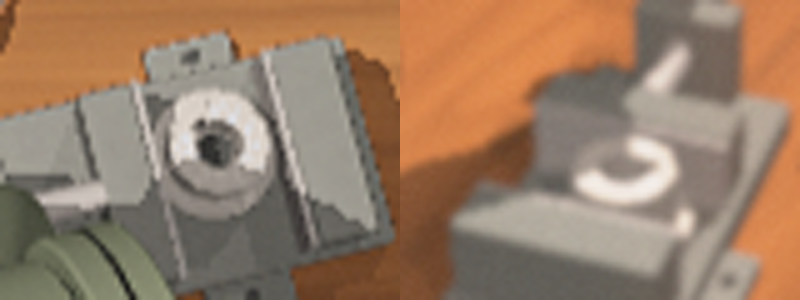

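To row units: -0.17 m / 0.6 = -0.2833, -0.06 m / 0.6 = -0.1.

Call:
nudge_tcp:
  ticks:
    - [0.05,[0,0,0],[0,0,0]]
    - [0.05,[0,0,0],[0,0,0]]
    - [0.05,[0,0,0],[0,0,0]]
    - [0.05,[0,0,-0.1],[0,0,0]]
    - [0.05,[0,0,-0.2],[0,0,0]]
    - [0.05,[0,0,-0.2833],[0,0,0]]
    - [0.05,[-0.05,-0.1,-0.2833],[0,0,0]]
    - [0.05,[-0.1,-0.2,-0.2833],[0,0,0]]

```text
t: 7.3
tcp_pos: [0.4394, 0.0292, 0.2138]
ee_rot: [1.979, 2.438, 0.003]
wrist_force: [1.6, -1.3, -0.2]
width: 0.0502
grasp_force: 0.0
```

```bash
python3 st.py
```

```text
t 7.3 tcp [0.4394 0.0292 0.2138] vise [-0.1344  0.1185  0.2138] yawy 0.20729540576310346 z [ 0.0026  0.0006 -1.    ] q7 -0.28101269502140186
F [ 1.6251 -1.2537 -0.1583] M [-0.0397 -0.1112 -0.0335] w 0.050216975094787654 g 0.0
```

Call:
nudge_tcp:
  ticks:
    - [0.07,[-0.1,-0.1,0],[0,0,0.045]]
    - [0.07,[-0.2,-0.1,0],[0,0,0.09]]
    - [0.07,[-0.3,-0.1,0],[0,0,0.135]]
    - [0.07,[-0.4,-0.1,0],[0,0,0.18]]
    - [0.07,[-0.5,-0.1,0],[0,0,0.225]]

```text
t: 7.92
tcp_pos: [0.4424, -0.2713, 0.2137]
ee_rot: [2.847, 1.326, 0.003]
wrist_force: [2.0, 0.8, -0.3]
width: 0.07
grasp_force: 0.0
```

```bash
python3 st.py;  python3 - <<'E'
from h import *
o=[]
im=vision.camera("top");cv2.imwrite("pics/top2.png",cv2.cvtColor(im,cv2.COLOR_RGB2BGR))
im2=vision.camera("scene");cv2.imwrite("pics/scene2.png",cv2.cvtColor(im2,cv2.COLOR_RGB2BGR))
a=cv2.resize(im[155:185,290:330],(400,300),interpolation=cv2.INTER_CUBIC)
b=cv2.resize(im[180:240,380:440],(300,300),interpolation=cv2.INTER_CUBIC)
b=np.pad(b,((0,0),(0,100),(0,0)))
c=cv2.resize(im2[205:235,230:270],(400,300),interpolation=cv2.INTER_CUBIC)
d=cv2.resize(im[120:210,220:340],(400,300),interpolation=cv2.INTER_CUBIC)
cv2.imwrite("pics/hub2.png",cv2.cvtColor(np.vstack([np.hstack([a,b]),np.hstack([c,d])]),cv2.COLOR_RGB2BGR))
E
```

```text
t 7.925 tcp [ 0.4424 -0.2713  0.2137] vise [-0.1931 -0.1762  0.2137] yawy -0.6988185632589253 z [ 0.002  -0.0004 -1.    ] q7 -0.336205351092417
F [ 1.9635  0.7839 -0.2854] M [0.052  0.026  0.0324] w 0.07002287003585855 g 0.0
```

View pics/hub2.png

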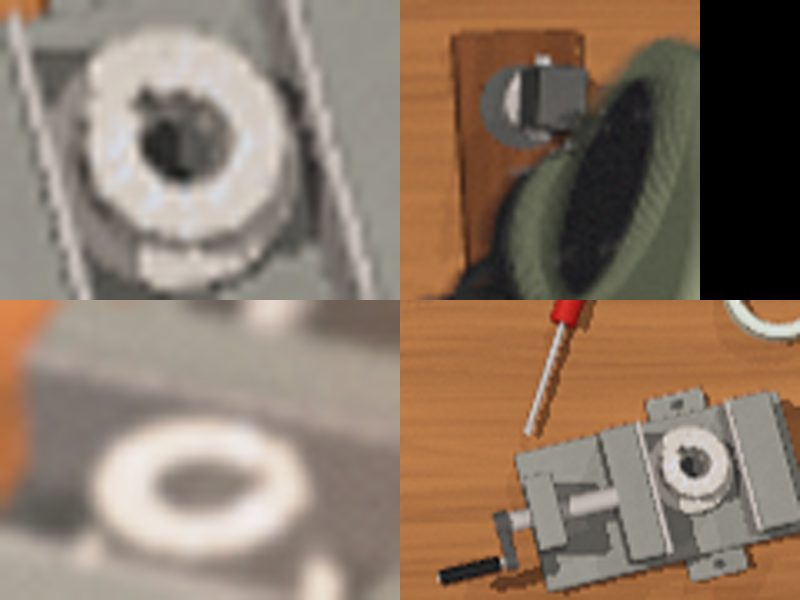

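```bash
python3 - <<'E'
from st import *
A=lambda X,Y:(290+X/10-.5,155+Y/10-.5)
C=lambda X,Y:(230+X/10-.5,205+(Y-300)/10-.5)
h=atz("top",*A(190,134),.068);hb=atz("top",*A(189,135),.068);n=atz("top",*A(145,98),.068)
print("hub",h,"in vise",inv(h),"key yaw",np.arctan2(*(n-hb)[[1,0]]),"r",np.linalg.norm(n-hb))
h2=atz("scene",*C(199,487),.068);n2=atz("scene",*C(268,463),.068)
print("scene hub",h2,np.arctan2(*(n2-h2)[[1,0]]),np.linalg.norm(n2-h2))
B=lambda X,Y:(380+(X-500)/6-.5,180+Y/6-.5)
c=[atz("top",*B(*q),.082) for q in((668,80),(722,80),(722,157),(668,157))]
print("block",np.array(c),np.mean(c,0))
e=c[0]+c[1]-c[2]-c[3];print("yaw",np.arctan2(e[1],e[0]),np.linalg.norm(e)/2)
st=[atz("top",*B(*q),.012) for q in((562,40),(720,38),(578,295))];print(np.array(st),np.arctan2(*(st[0]-st[2])[[1,0]]))
nib=atz("top",408.2,191.7,.046);d=nib-np.mean(c,0);print("nib",nib,np.arctan2(d[1],d[0]),np.linalg.norm(d[:2]))
print("proj block top-center",proj("scene",np.mean(c,0)))
E
```

```text
hub [ 0.6135 -0.0808  0.068 ] in vise [ 0.0135 -0.0249  0.068 ] key yaw 0.8419567002020271 r 0.015494052701651138
scene hub [ 0.6121 -0.0795  0.068 ] 1.0784283893111322 0.020328323626107914
block [[ 0.54   -0.3385  0.082 ]
 [ 0.5396 -0.3622  0.082 ]
 [ 0.5056 -0.3602  0.082 ]
 [ 0.5061 -0.3365  0.082 ]] [ 0.5228 -0.3494  0.082 ]
yaw -0.05890940625014447 0.03400986659771312
[[ 0.5661 -0.3143  0.012 ]
 [ 0.5658 -0.3881  0.012 ]
 [ 0.4473 -0.3154  0.012 ]] 0.009121169835069245
nib [ 0.5464 -0.353   0.046 ] -0.15442654307135853 0.023855337043521718
proj block top-center [[145.5006 270.3893]]
```

```bash
python3 -c "
from st import *
print(tool([.5234,-.3507,.16]))"
```

```text
[-0.0049  0.1111  0.0535]
```

To row units: 0.111 m / 0.6 = 0.185, 0.053 m / 0.6 = 0.0883, 0.95 rad / 4 = 0.2375.

Call:
nudge_tcp:
  ticks:
    - [0.07,[-0.0083,0.185,0],[0,0,0.2375]]
    - [0.07,[-0.0083,0.185,0],[0,0,0.2375]]
    - [0.07,[-0.0083,0.185,0],[0,0,0.2375]]
    - [0.07,[-0.0083,0.185,0],[0,0,0.2375]]
    - [0.07,[-0.0083,0.185,0],[0,0,0.2375]]
    - [0.07,[-0.0083,0.185,0],[0,0,0.2375]]
    - [0.07,[-0.0083,0.185,0.0883],[0,0,0.2375]]
    - [0.07,[-0.0083,0.185,0.0883],[0,0,0.2375]]

```text
t: 9.02
tcp_pos: [0.5231, -0.3428, 0.1579]
ee_rot: [-3.137, 0.107, 0.006]
wrist_force: [-0.5, -1.1, 0.6]
width: 0.0704
grasp_force: 0.0
```

```bash
python3 st.py; python3 -c "
from st import *
print(tool([.5234,-.3507,.077]))
a=cv2.resize(vision.camera('scene')[210:300,90:210],(400,300),interpolation=cv2.INTER_CUBIC)
b=cv2.resize(vision.camera('top')[150:240,360:480],(400,300),interpolation=cv2.INTER_CUBIC)
cv2.imwrite('pics/sp.png',np.hstack([a,b])[...,::-1])"
```

```text
t 9.025 tcp [ 0.5231 -0.3428  0.1579] vise [-0.1288 -0.2628  0.1579] yawy -1.639151448288524 z [-0.0039  0.003  -1.    ] q7 -0.9977360444199549
F [-0.5403 -1.1248  0.6104] M [-0.019   0.0229  0.0245] w 0.070400198552488 g 0.0
[0.0012 0.0081 0.0809]
```

View pics/sp.png

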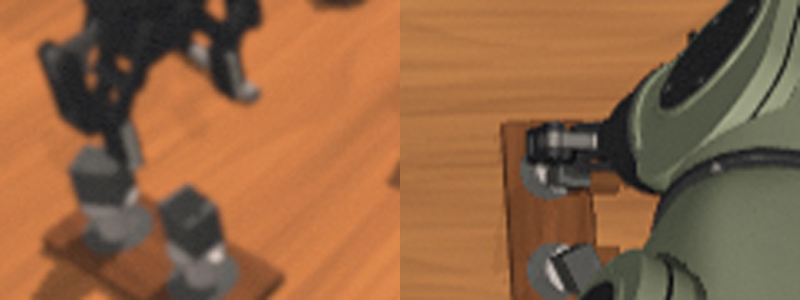

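Call:
nudge_tcp:
  ticks:
    - [0.07,[0,0,0],[0,0,0]]

```text
t: 9.25
tcp_pos: [0.5246, -0.3442, 0.1619]
ee_rot: [3.139, -0.112, 0.003]
wrist_force: [0.8, 0.4, 1.1]
width: 0.0703
grasp_force: 0.0
```

```bash
python3 -c "
from st import *
print(s['tcp_pos'],tool([.5234,-.3507,.077]))"
```

```text
[ 0.5246 -0.3442  0.1619] [-0.0009  0.0065  0.0849]
```

To row units: 0.085 m / 0.6 = 0.1417, 0.075 m / 0.6 = 0.125.

Call:
nudge_tcp:
  ticks:
    - [0.07,[-0.0017,0.0108,0.0333],[0,0,0]]
    - [0.07,[-0.0017,0.0108,0.0833],[0,0,0]]
    - [0.07,[-0.0017,0.0108,0.125],[0,0,0]]
    - [0.07,[-0.0017,0.0108,0.1417],[0,0,0]]
    - [0.07,[-0.0017,0.0108,0.1417],[0,0,0]]

```text
t: 9.88
tcp_pos: [0.5224, -0.3504, 0.0749]
ee_rot: [-3.139, 0.113, 0.001]
wrist_force: [0.2, -0.4, 0.0]
width: 0.0693
grasp_force: 0.0
```

```bash
python3 st.py
```

```text
t 9.875 tcp [ 0.5224 -0.3504  0.0749] vise [-0.131  -0.2701  0.0749] yawy -1.6429964923991278 z [-0.0004  0.0002 -1.    ] q7 -0.9810919386361467
F [ 0.1759 -0.4391  0.0462] M [-0.0502 -0.0009 -0.0103] w 0.06932385810274022 g 0.0
```

Call:
nudge_tcp:
  ticks:
    - [0,[0,0,0],[0,0,0]]
    - [0,[0,0,0],[0,0,0]]
    - [0,[0,0,0],[0,0,0]]
    - [0,[0,0,0],[0,0,0]]
    - [0,[0,0,0],[0,0,0]]

```text
t: 10.5
tcp_pos: [0.5228, -0.3504, 0.0758]
ee_rot: [3.139, -0.113, 0.001]
wrist_force: [-0.6, 0.4, 6.5]
width: 0.025
grasp_force: 58.4
```

```bash
python3 st.py
```

```text
t 10.5 tcp [ 0.5228 -0.3504  0.0758] vise [-0.1306 -0.2701  0.0758] yawy -1.6429892318233816 z [ 0.0007 -0.0004 -1.    ] q7 -0.9812915638540854
F [-0.6196  0.4106  6.5449] M [0.2297 0.2274 0.0294] w 0.02498747819652564 g 58.374059200286865
```

To row units: -0.12 m / 0.6 = -0.2, -0.08 m / 0.6 = -0.1333.

Call:
nudge_tcp:
  ticks:
    - [0,[0,0,-0.05],[0,0,0]]
    - [0,[0,0,-0.1333],[0,0,0]]
    - [0,[0,0,-0.2],[0,0,0]]
    - [0,[0,0,-0.2],[0,0,0]]

```text
t: 11.0
tcp_pos: [0.5233, -0.3507, 0.1978]
ee_rot: [3.137, -0.113, 0.006]
wrist_force: [-0.0, -0.5, -4.6]
width: 0.025
grasp_force: 60.0
```

```bash
python3 st.py; python3 -c "
from st import *
print(tool([.6128,-.080,.195]))"
```

```text
t 11.0 tcp [ 0.5233 -0.3507  0.1978] vise [-0.1302 -0.2706  0.1978] yawy -1.6429584062534608 z [ 0.0037 -0.0023 -1.    ] q7 -0.996968718216494
F [-0.0363 -0.4966 -4.5726] M [-0.0232  0.0615  0.0069] w 0.02503840383259189 g 59.96143877506256
[ 0.0697 -0.2765  0.0026]
```

To row units: -0.2765 m / 0.6 = -0.4608, 0.07 m / 0.6 = 0.1167, -0.82 rad / 4 = -0.205.

Call:
nudge_tcp:
  ticks:
    - [0,[0.1167,-0.4608,0],[0,0,-0.205]]
    - [0,[0.1167,-0.4608,0],[0,0,-0.205]]
    - [0,[0.1167,-0.4608,0],[0,0,-0.205]]
    - [0,[0.1167,-0.4608,0],[0,0,-0.205]]
    - [0,[0.1167,-0.4608,0],[0,0,-0.205]]
    - [0,[0.1167,-0.4608,0],[0,0,-0.205]]
    - [0,[0.1167,-0.4608,0],[0,0,-0.205]]
    - [0,[0.1167,-0.4608,0],[0,0,-0.205]]

```text
t: 12.0
tcp_pos: [0.612, -0.0806, 0.1948]
ee_rot: [2.926, 1.145, -0.001]
wrist_force: [-0.7, -0.6, -3.9]
width: 0.0252
grasp_force: 60.3
```

Call:
nudge_tcp:
  ticks:
    - [0,[0,0,0],[0,0,0]]
    - [0,[0,0,0],[0,0,0]]

```text
t: 12.25
tcp_pos: [0.6123, -0.0798, 0.1951]
ee_rot: [-2.925, -1.147, -0.0]
wrist_force: [-0.5, 0.5, -3.9]
width: 0.0253
grasp_force: 60.3
```

```bash
python3 - <<'E'
from st import *
import st
print(s['tcp_pos'],tool([.6128,-.080,.195]),np.arctan2(m[1,0],m[0,0]))
o=[]
for n in("top","scene"):
    i=vision.camera(n).copy()
    cv2.imwrite(f"pics/in_{n}.png",i[...,::-1])
    if n=="scene": i=cv2.resize(i[135:255,190:310],(600,600),interpolation=cv2.INTER_CUBIC);cv2.imwrite("pics/ins.png",i[...,::-1])
E
```

```text
[ 0.6123 -0.0798  0.1951] [0.0003 0.0005 0.0001] 0.7472452806875278
```

View pics/ins.png

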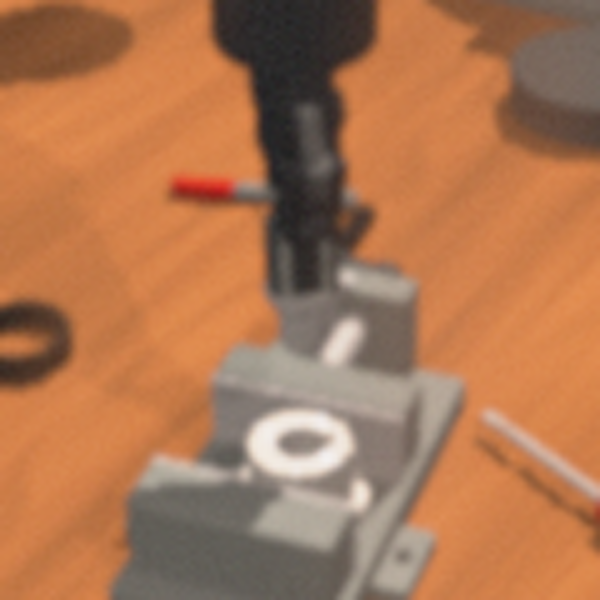

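To row units: 0.066 m / 0.6 = 0.11, 0.063 m / 0.6 = 0.105.

Call:
nudge_tcp:
  ticks:
    - [0,[0.0005,0.0008,0.05],[0,0,0]]
    - [0,[0.0005,0.0008,0.0933],[0,0,0]]
    - [0,[0.0005,0.0008,0.1],[0,0,0]]
    - [0,[0.0005,0.0008,0.105],[0,0,0]]
    - [0,[0.0005,0.0008,0.11],[0,0,0]]

```text
t: 12.98
tcp_pos: [0.6133, -0.0797, 0.1299]
ee_rot: [2.924, 1.147, 0.002]
wrist_force: [-1.2, -0.2, 1.5]
width: 0.0252
grasp_force: 60.6
```

Call:
nudge_tcp:
  ticks:
    - [0,[0,0,0.0033],[0,0,0]]
    - [0,[0,0,0.0067],[0,0,0]]
    - [0,[0,0,0.0067],[0,0,0]]

```text
t: 13.35
tcp_pos: [0.6123, -0.0804, 0.1251]
ee_rot: [2.925, 1.147, -0.003]
wrist_force: [-2.3, -3.9, -5.8]
width: 0.0254
grasp_force: 59.8
```

```bash
python3 st.py
```

```text
t 13.35 tcp [ 0.6123 -0.0804  0.1251] vise [ 0.0123 -0.0243  0.1251] yawy -0.8235395288359612 z [-0.0014 -0.0009 -1.    ] q7 -0.7856272687255357
F [-2.301  -3.8552 -5.7678] M [-0.9318  0.8858  0.0161] w 0.025361517083062474 g 59.82909679412842
```

The rows are not in the units I measure in: shifts go in shares of 0.6 m and turns go in shares of 4 rad. I convert before sending: 0.002 m / 0.6 = 0.0033, 0.0015 m / 0.6 = 0.0025.

Call:
nudge_tcp:
  ticks:
    - [0,[0,0,0.0025],[0,0,0]]
    - [0,[0,0,0.0033],[0,0,0]]

```text
t: 13.6
tcp_pos: [0.6123, -0.0805, 0.1234]
ee_rot: [2.924, 1.146, -0.003]
wrist_force: [-5.6, -3.6, 0.9]
width: 0.0247
grasp_force: 60.7
```

Call:
nudge_tcp:
  ticks:
    - [0,[0,0,0.0017],[0,0,0]]

```text
t: 13.72
tcp_pos: [0.6122, -0.0806, 0.1225]
ee_rot: [2.924, 1.146, -0.003]
wrist_force: [-5.2, -4.7, 0.3]
width: 0.0252
grasp_force: 60.7
```

```bash
python3 st.py
```

```text
t 13.725 tcp [ 0.6122 -0.0806  0.1225] vise [ 0.0123 -0.0244  0.1225] yawy -0.8236384498999871 z [-0.0013 -0.0012 -1.    ] q7 -0.785930595825934
F [-5.1712 -4.6854  0.2718] M [-1.135   1.4397 -0.0811] w 0.02515916500190675 g 60.67492604255676
```

To row units: 0.001 m / 0.6 = 0.0017, -0.0006 m / 0.6 = -0.001.

Call:
nudge_tcp:
  ticks:
    - [0,[-0.001,0,0.0008],[0,0,0]]
    - [0,[-0.001,0,0.0017],[0,0,0]]

```text
t: 13.98
tcp_pos: [0.6121, -0.0807, 0.1214]
ee_rot: [2.924, 1.146, -0.002]
wrist_force: [-5.0, -3.3, -0.5]
width: 0.0252
grasp_force: 60.6
```

Call:
nudge_tcp:
  ticks:
    - [0,[0,0,0.0013],[0,0,0]]
    - [0,[0,0,0.0013],[0,0,0]]

```text
t: 14.22
tcp_pos: [0.612, -0.0807, 0.1205]
ee_rot: [2.924, 1.147, -0.002]
wrist_force: [-4.3, -3.6, -1.4]
width: 0.0253
grasp_force: 60.5
```

```bash
python3 st.py
```

```text
t 14.225 tcp [ 0.612  -0.0807  0.1205] vise [ 0.012  -0.0245  0.1205] yawy -0.8234281546121565 z [-0.0009 -0.0009 -1.    ] q7 -0.7855060899936283
F [-4.3052 -3.605  -1.3969] M [-0.9825  1.0839 -0.0069] w 0.025278616565294173 g 60.458879470825195
```

To row units: 0.002 m / 0.6 = 0.0033, 0.001 m / 0.6 = 0.0017.

Call:
nudge_tcp:
  ticks:
    - [0,[-0.0005,0,0.0017],[0,0,0]]
    - [0,[-0.0005,0,0.0033],[0,0,0]]

```text
t: 14.48
tcp_pos: [0.6119, -0.0808, 0.1185]
ee_rot: [2.924, 1.147, -0.001]
wrist_force: [-4.3, -3.3, -0.5]
width: 0.0251
grasp_force: 60.5
```

Call:
nudge_tcp:
  ticks:
    - [0,[0,0,0.0017],[0,0,0]]
    - [0,[0,0,0.0033],[0,0,0]]
    - [0,[0,0,0.0033],[0,0,0]]

```text
t: 14.85
tcp_pos: [0.6119, -0.0808, 0.1164]
ee_rot: [2.924, 1.147, -0.001]
wrist_force: [-3.7, -3.8, -2.3]
width: 0.025
grasp_force: 60.4
```

```bash
python3 st.py
```

```text
t 14.85 tcp [ 0.6119 -0.0808  0.1164] vise [ 0.0119 -0.0245  0.1164] yawy -0.8233510071417744 z [-0.0007 -0.0006 -1.    ] q7 -0.7856170951254132
F [-3.7026 -3.7697 -2.282 ] M [-0.9142  0.9348 -0.0555] w 0.02495986622192664 g 60.37740111351013
```

To row units: 0.005 m / 0.6 = 0.0083, 0.004 m / 0.6 = 0.0067.

Call:
nudge_tcp:
  ticks:
    - [0,[0,0,0.0033],[0,0,0]]
    - [0,[0,0,0.0067],[0,0,0]]
    - [0,[0,0,0.0083],[0,0,0]]

```text
t: 15.22
tcp_pos: [0.6119, -0.0808, 0.1114]
ee_rot: [2.925, 1.147, -0.001]
wrist_force: [-4.8, -3.1, -0.8]
width: 0.0252
grasp_force: 60.6
```

Call:
nudge_tcp:
  ticks:
    - [0,[0,0,0.0017],[0,0,0]]
    - [0,[0,0,0.0033],[0,0,0]]
    - [0,[0,0,0.005],[0,0,0]]
    - [0,[0,0,0.005],[0,0,0]]

```text
t: 15.72
tcp_pos: [0.6119, -0.0808, 0.1086]
ee_rot: [2.924, 1.147, -0.001]
wrist_force: [-5.0, -3.9, 2.2]
width: 0.0254
grasp_force: 61.2
```

```bash
python3 st.py
```

```text
t 15.725 tcp [ 0.6119 -0.0808  0.1086] vise [ 0.0119 -0.0246  0.1086] yawy -0.8234331054224637 z [-0.0006 -0.0006 -1.    ] q7 -0.786396401194781
F [-5.0244 -3.8968  2.2248] M [-0.8735  1.3748  0.0321] w 0.025368662410413387 g 61.20290279388428
```

To row units: 0.006 m / 0.6 = 0.01, 0.0055 m / 0.6 = 0.0092.

Call:
nudge_tcp:
  ticks:
    - [0,[-0.0005,0,0.0033],[0,0,0]]
    - [0,[-0.0005,0,0.0067],[0,0,0]]
    - [0,[-0.0005,0,0.0092],[0,0,0]]
    - [0,[-0.0005,0,0.01],[0,0,0]]

```text
t: 16.23
tcp_pos: [0.6119, -0.0809, 0.103]
ee_rot: [2.924, 1.147, -0.0]
wrist_force: [-6.4, -2.7, 9.1]
width: 0.0252
grasp_force: 62.0
```

Call:
nudge_tcp:
  ticks:
    - [0,[0,0,0.0008],[0,0,0]]
    - [0,[0,0,0.0017],[0,0,0]]
    - [0,[0,0,0.0017],[0,0,0]]

```text
t: 16.6
tcp_pos: [0.6119, -0.0809, 0.102]
ee_rot: [2.924, 1.147, -0.0]
wrist_force: [-6.6, -2.9, 7.6]
width: 0.0255
grasp_force: 62.0
```

```bash
python3 st.py
```

```text
t 16.6 tcp [ 0.6119 -0.0809  0.102 ] vise [ 0.0119 -0.0246  0.102 ] yawy -0.8233905760751719 z [-0.     -0.0005 -1.    ] q7 -0.7867781604971601
F [-6.6463 -2.8879  7.5816] M [-0.6194  1.6061 -0.0633] w 0.025497120572217234 g 61.97104811668396
```

Call:
nudge_tcp:
  ticks:
    - [0,[0,0,0.0008],[0,0,0]]
    - [0,[0,0,0.0017],[0,0,0]]
    - [0,[0,0,0.0017],[0,0,0]]

```text
t: 16.98
tcp_pos: [0.6119, -0.0809, 0.1018]
ee_rot: [2.924, 1.147, 0.0]
wrist_force: [-10.8, -2.5, 22.1]
width: 0.0253
grasp_force: 63.7
```

```bash
python3 st.py
```

```text
t 16.975 tcp [ 0.6119 -0.0809  0.1018] vise [ 0.0119 -0.0247  0.1018] yawy -0.8233922203296001 z [ 0.0004 -0.0005 -1.    ] q7 -0.7867975523385399
F [-10.7977  -2.4566  22.0854] M [-0.3983  2.6176 -0.0223] w 0.025335347579345417 g 63.7457799911499
```

To row units: 0.0003 m / 0.6 = 0.0005, -0.0002 m / 0.6 = -0.0003.

Call:
nudge_tcp:
  ticks:
    - [0,[-0.0003,0,0.0005],[0,0,0]]
    - [0,[-0.0003,0,0.0005],[0,0,0]]
    - [0,[-0.0003,0,0.0005],[0,0,0]]
    - [0,[-0.0003,0,0.0005],[0,0,0]]

```text
t: 17.48
tcp_pos: [0.6119, -0.0809, 0.1018]
ee_rot: [2.924, 1.147, 0.001]
wrist_force: [-10.9, -2.1, 26.6]
width: 0.0248
grasp_force: 64.5
```

```bash
python3 st.py; python3 -c "
from h import *
a=cv2.resize(vision.camera('scene')[165:255,190:310],(800,600),interpolation=cv2.INTER_CUBIC)
cv2.imwrite('pics/end.png',a[...,::-1])"
```

```text
t 17.475 tcp [ 0.6119 -0.0809  0.1018] vise [ 0.0119 -0.0247  0.1018] yawy -0.8233761856206832 z [ 0.0008 -0.0004 -1.    ] q7 -0.7866782707336452
F [-10.9489  -2.0784  26.6243] M [-0.1536  2.8169 -0.0044] w 0.024847468339331498 g 64.5388662815094
```

View pics/end.png

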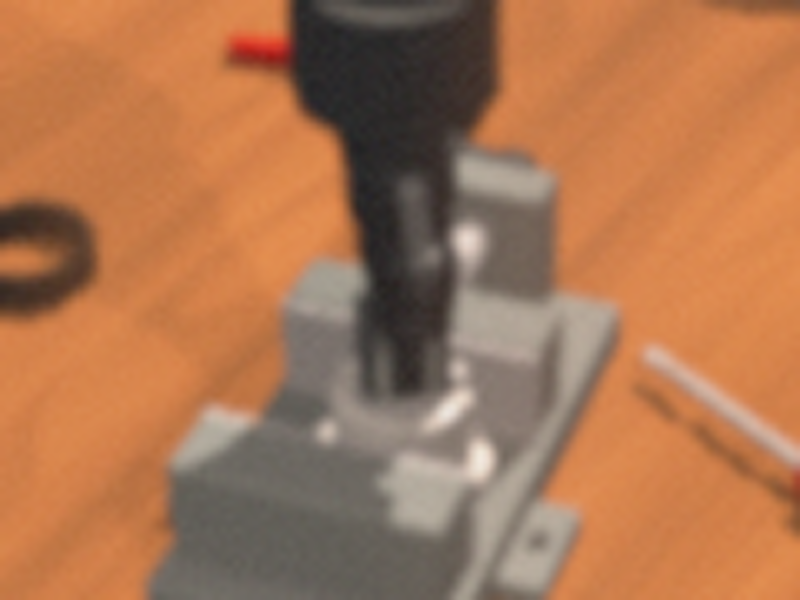

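The collar sits flush on the hub top at about (395,410). The hub is between the closed jaws, and the nib points right and up at (455,370). The forces are steady, so I'm handing in.

```bash
python3 -c "
from workcell import bot, vision, job
print(job.finish_job())"
```

```text
the job is handed in; nothing more can be done
None
```

The job is handed in at about 17.5 s: the hub is tight in the vise, and the keyed spindle is in its keyway, still gripped and pressed with about 27 N until its collar is flush on the hub; nothing else on the bench was moved on purpose, though I took no final picture of the whole bench.

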